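Scan all four sides of a detergent bottle

ROBOT

A 6-joint arm with a two-finger parallel gripper is mounted at the origin on the work surface. World frame = base frame: x ahead of the robot, y to its left, z up, the work surface at z = 0. Lengths are in m, angles in rad, forces in N, time in s.
With the tool pointing down it reaches from about 0.25 to 0.725 m from the base axis. Payload 4 kg.
Tool frame: the origin (TCP) lies at the very end of the fingers, on their centre line; the grasp point (between the pads) lies 19 mm behind it; z points along the fingers, y is the line along which they close (so a half turn about z gives the same grasp; the last joint's range is limited). The gripper opens to 85 mm and grips with 20 to 120 N. Pads are 22 mm wide; open, the fingers measure 114 mm over their backs; the gripper's body (76 mm by 85 mm) begins 54 mm behind the grasp point. The pads swing forward as they close: fully open they stand 13 mm farther back than shut.
Start: joints at [-1.135, 0.241, 0.005, 1.335, 0, 1.571], TCP at [0.211, -0.453, 0.231] pointing down, gripper open.
Joint ranges: [-2.72, 2.72], [-1.05, 1.87], [-1.09, 1.28], [-1.99, 2.15], [-1.42, 1.44], [-3.14, 3.14]. Speed limits (rad/s): [2.79, 2.79, 3.14, 3.14, 3.14, 3.14].

INTERFACE

Orientations are given as a unit quaternion [x, y, z, w].
In Python, from workcell import bot, vision, workorder gives the robot as it stands.
- The arm moves only by the shell command python3 -m creep 'ROWS' [OPENING]. ROWS is JSON, a list of rows, each a list of 2 entries, a list of its own where there are three numbers: the shift along the tool's x, y, z in mm, then the turn, a rotation vector about the tool's x, y, z in rad. In form: [[[dx, dy, dz], [wx, wy, wz]], ...]. A call has 1 to 12 rows; each row shifts and turns the commanded pose from where the row before left it, along the tool's axes as they then stand; what a row does not reach is not made up. A row lasts 1/8 s, in which the tool goes at most 62.5 mm and 10.7 degrees, less where a joint would pass 70% of its speed; a pose out of reach is approached as far as the arm can. A call is refused whole if a number of a shift passes 62.5 or a number of a turn 0.188, either way. A call with a gripper value outside its range is refused whole. OPENING is the finger opening in mm, from 0 to 85.4, set as the call begins (- or left out, the last holds). The fingers move at their own pace and stop on an object; the grip force is fixed at half the most. Time passes only in rows, so rows that do not move let the fingers close. It gives the time, the measured TCP pose, the force, the opening and the grip force at its end, in the units of the state.
- bot.get_obs(): the state, without advancing time (a new reading comes with each control period).
- vision.camera(name): name is "scene" or "top" or "wrist"; returns a dict with "image" (480x640x3 uint8, blue, green, red), "z_map" (480x640 float32, m along the optical axis (not along the pixel's ray), 0 where there is no reading), "K" (3x3 intrinsics, pixels), "rvec" (rotation vector, rad) and "tvec" (3), from world to camera coordinates, as OpenCV has them; the wrist camera has in their place "tool_from_camera" (4x4, takes a point from camera to tool coordinates, whose origin is the TCP and whose axes are the flange's). Camera axes: x right, y down, z forward; pixel columns grow to the right and rows downward; lengths in m; the calibration is good to about 2 mm. A picture is of the moment at which its call begins: read the wrist's pose just before it.
- workorder.job_done(): hands the job in; it is judged then, once.
Trained networks look in a picture, given as the dict that the camera call returned (one of the last four; its "shot" number tells which), for a name from the list of things; names that differ only in an ending like _2 or _b are one class to them, and where a whole thing is asked for, a point or a joint stands for the part that bears it (a point fixed in the world has none). Each returns a list of dicts, best first, with "score" (0 to 1); they miss things now and then, are a little off and sometimes report something else, mostly with a low value. They report only what shows in the picture. A call takes as long as a camera call.
- vision.spot_in(picture, query): "position" ([column, row] in pixels, amid what is visible of it).
- vision.place_of(picture, query): "position" ([column, row] in pixels: a listed point, or the origin of a listed thing).
The state is a dict: "clock": time; "joint_pos": joint angles; "joint_vel": joint speeds; "tau": joint torques, N m; "eef_pos": TCP position; "tool_rot": TCP orientation; "ft_force": force on the tool from outside, world axes, zero at the start; "ft_torque": the same for the moment, N m; "grip_width": finger opening in m; "grasp_force": force on a finger pad.
Only numpy, scipy, OpenCV 4.12 (cv2) and the standard library are available. Lean on these libraries where they do the work, as an engineer would, in place of code of your own. Each camera call takes 0.05 s, during which the arm holds its last target. There are 200 camera calls.

TASK

Book the new square detergent bottle into stock: pick it up and hold it upright in the air in front of the counter scanner, with the middle of each side level with the lens and 10 cm from the window, squarely facing it. Start with the side that has the lip, then turn the bottle a quarter turn anticlockwise (seen from above) at a time until all four sides have been shown, holding each still for about one second. Then stand the bottle upright in the empty low tray and let go of it, never dropping it, bumping the scanner or disturbing the other things on the counter.

Things in the scene. Friction and masses are not known exactly. Their poses are not given: they have to be found in the camera images.
- bottle: White square bottle, 0.3-0.65 kg, loose on the counter. Body 76 x 76 x 110 mm high, labelled on all sides; shoulder 54 mm square to 123 mm; round grey fixed cap, 32 mm diameter, 129 to 167 mm above the underside, gripped from above at any yaw. A lip 40 mm wide stands out 14 mm at the top of one side only (98 to 108 mm up), the -x side. Origin: centre of the underside, z up.
- side1 (a point): Centre of the side of the bottle that has the lip (-x of the bottle): 38 mm from the bottle's axis, 55 mm above the underside.
- side2 (a point): Centre of the +y side of the bottle, 55 mm up: the next side to face the window when the bottle is turned a quarter anticlockwise seen from above.
- side3 (a point): Centre of the +x side of the bottle (across from the lip), 55 mm up: shown third.
- side4 (a point): Centre of the -y side of the bottle, 55 mm up: shown last.
- scanner: Fixed counter scanner, at the left, looking roughly to the robot's right. Grey foot 100 x 130 mm, post, white head 60 deep x 120 wide, 80 to 170 mm above the counter; black window with a round lens, facing -x of the scanner, 30 mm in front of the origin, lens 125 mm up. Origin: about the middle of the underside, z up.
- focus (a point): The scanner's focus: the point 100 mm straight in front of the lens, 125 mm above the counter, where the centre of each side of the bottle is to be held. Axes as the scanner's.
- tray: Low grey open tray, fixed to the counter, 170 (x) x 190 (y) mm outside, 22 mm high, walls and floor 5 mm thick, empty. Origin: centre of its underside; z up.
- spray_can: Bystander: round spray can, 52 mm diameter, 170 mm high, loose. Origin: centre of the underside.
- jar: Bystander: glass jar, 72 mm diameter, 100 mm high, loose. Origin: centre of the underside.
- dish: Bystander: white ceramic dish, 90 mm diameter, 35 mm high, loose. Origin: centre of the underside.

How it is judged:
By the outcome, as a careful person would: the job done as asked, in the order asked, and still so for the second after the job is handed in, with the robot touching nothing.
It also fails if it takes over 64 s, if anything falls off the work surface, if the arm or the gripper's body presses on something with over 40 N, if the wrist force passes 120 N, or if a joint passes its speed limit or range.

## Working session

There is one attempt and no reset: what is moved stays moved. The work goes in short steps, Python scripts to look and compute and a shell command to move; the robot and the scene stay as the last step left them, time stands still between calls to the robot, and variables do not carry over. Pictures are saved under pics/ and viewed, at most 10 in all, crops included, and the job is handed in when it is done.

```bash
mkdir -p pics; cat > h.py <<'E'
import numpy as np, cv2
from scipy.spatial.transform import Rotation as R
from workcell import bot, vision, workorder
def to_world(c,uv,z):
    "depth z -> world point"
    M=cv2.Rodrigues(np.array(c["rvec"]))[0]; t=np.array(c["tvec"]).ravel()
    r=np.linalg.inv(c["K"])@np.array([uv[0],uv[1],1.])
    return M.T@(r*z-t)
def on_plane(c,uv,h):
    M=cv2.Rodrigues(np.array(c["rvec"]))[0]; t=np.array(c["tvec"]).ravel()
    o=-M.T@t; d=M.T@np.linalg.inv(c["K"])@np.array([uv[0],uv[1],1.])
    return o+d*(h-o[2])/d[2]
def cloud(c):
    v,u=np.nonzero(c["z_map"]>0); z=c["z_map"][v,u]
    M=cv2.Rodrigues(np.array(c["rvec"]))[0]; t=np.array(c["tvec"]).ravel()
    r=np.linalg.inv(c["K"])@np.stack([u,v,np.ones_like(u)]).astype(float)
    return (M.T@(r*z-t[:,None])).T, c["image"][v,u]
E
python3 - <<'E'
from h import *
o=bot.get_obs(); print(o["clock"],o["eef_pos"],o["tool_rot"])
H=dict(bottle=0,side1=None,side2=None,side3=None,side4=None,scanner=0,focus=.125,tray=0,spray_can=0,jar=0,dish=0)
for n in ("scene","top"):
    c=vision.camera(n); cv2.imwrite(f"pics/{n}.png",c["image"]); np.save(n+".npy",c,allow_pickle=True)
    for q,h in H.items():
        h=.055 if h is None else h
        for r in vision.place_of(c,q)[:2]: print(n,q,np.round(r["score"],2),np.round(r["position"]),np.round(on_plane(c,r["position"],h),3))
E
```

```text
0.0 [ 0.21078834 -0.45270334  0.23043086] [ 9.76354425e-01  2.16173493e-01 -2.39618898e-04 -1.00045195e-03]
scene bottle 0.92 [320. 246.] [ 0.556 -0.03  -0.   ]
scene side1 0.96 [332. 230.] [ 0.534 -0.004  0.055]
scene side1 0.93 [314. 224.] [ 0.532 -0.056  0.055]
scene side2 0.96 [332. 230.] [ 0.534 -0.004  0.055]
scene side2 0.93 [314. 224.] [ 0.532 -0.056  0.055]
scene side3 0.96 [332. 230.] [ 0.534 -0.004  0.055]
scene side3 0.93 [314. 224.] [ 0.532 -0.056  0.055]
scene side4 0.96 [332. 230.] [ 0.534 -0.004  0.055]
scene side4 0.93 [314. 224.] [ 0.532 -0.056  0.055]
scene scanner 0.76 [447. 272.] [0.525 0.298 0.   ]
scene tray 0.76 [248. 212.] [ 0.512 -0.26   0.   ]
scene spray_can 0.74 [446. 272.] [0.525 0.295 0.   ]
scene spray_can 0.63 [233. 272.] [ 0.705 -0.212  0.   ]
scene jar 0.78 [272. 296.] [ 0.735 -0.091  0.   ]
scene dish 0.86 [329. 323.] [0.756 0.062 0.   ]
top bottle 0.63 [324. 269.] [ 0.559 -0.036  0.   ]
top side1 0.93 [333. 282.] [ 0.53  -0.051  0.055]
top side1 0.7 [311. 255.] [ 0.587 -0.005  0.055]
top side2 0.93 [333. 282.] [ 0.53  -0.051  0.055]
top side2 0.7 [311. 255.] [ 0.587 -0.005  0.055]
top side3 0.93 [333. 282.] [ 0.53  -0.051  0.055]
top side3 0.7 [311. 255.] [ 0.587 -0.005  0.055]
top side4 0.93 [333. 282.] [ 0.53  -0.051  0.055]
top side4 0.7 [311. 255.] [ 0.587 -0.005  0.055]
top scanner 0.82 [171. 284.] [0.528 0.302 0.   ]
top focus 0.71 [313. 257.] [ 0.577 -0.008  0.125]
top tray 0.61 [424. 291.] [ 0.511 -0.259  0.   ]
top spray_can 0.76 [400. 203.] [ 0.711 -0.21   0.   ]
top jar 0.9 [348. 185.] [ 0.752 -0.09   0.   ]
top dish 0.78 [280. 182.] [0.759 0.065 0.   ]
```

View pics/scene.png

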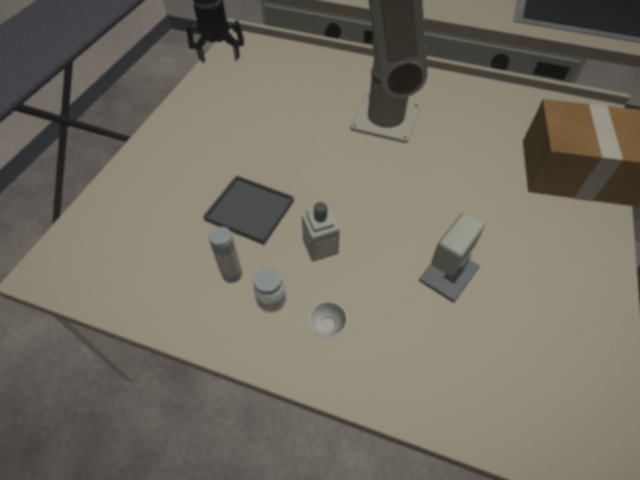

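View pics/top.png

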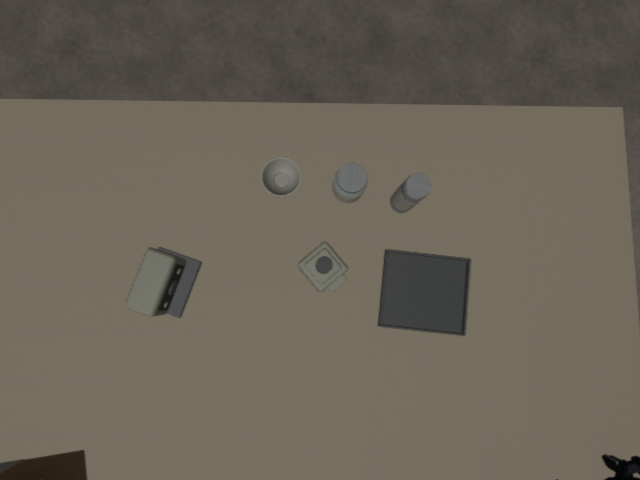

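```bash
python3 - <<'E'
from h import *
for n in ("scene","top"):
    c=np.load(n+".npy",allow_pickle=True).item(); P,C=cloud(c)
    def rect(x0,x1,y0,y1,z0,z1):
        m=(P[:,0]>x0)&(P[:,0]<x1)&(P[:,1]>y0)&(P[:,1]<y1)&(P[:,2]>z0)&(P[:,2]<z1)
        Q=P[m]
        if len(Q)<5: return len(Q)
        b=cv2.minAreaRect((Q[:,:2]*1000).astype(np.float32))
        return len(Q),np.round(Q[:,2].mean(),3),[np.round(x,1) for x in b]
    print(n,"cap",rect(.48,.64,-.12,.07,.155,.18))
    print(n,"shoulder",rect(.48,.64,-.12,.07,.115,.128))
    print(n,"bodytop",rect(.46,.66,-.14,.09,.100,.114))
    print(n,"body",rect(.46,.66,-.14,.09,.02,.095))
    print(n,"scan head top",rect(.4,.65,.2,.4,.160,.18))
    print(n,"scan head",rect(.4,.65,.2,.4,.085,.158))
    print(n,"scan foot",rect(.4,.65,.15,.4,.006,.04))
    print(n,"tray",rect(.38,.64,-.4,-.13,.012,.03))
E
```

```text
scene cap (156, np.float64(0.167), [array([560.1, -27.7]), array([31.8, 30.5]), np.float64(52.4)])
scene shoulder (290, np.float64(0.123), [array([559.5, -27.2]), array([60.9, 56.6]), np.float64(36.5)])
scene bodytop (397, np.float64(0.11), [array([555.6, -31.9]), array([93.3, 74.6]), np.float64(39.1)])
scene body (623, np.float64(0.059), [array([585.1, -27.7]), array([101.6,  51.7]), np.float64(88.2)])
scene scan head top (1211, np.float64(0.171), [array([527.7, 294.5]), array([ 60.3, 121.1]), np.float64(70.2)])
scene scan head (662, np.float64(0.122), [array([534.1, 292.7]), array([ 69.7, 112. ]), np.float64(71.9)])
scene scan foot (1202, np.float64(0.016), [array([534., 278.]), array([237.1, 246.7]), np.float64(86.4)])
scene tray (814, np.float64(0.02), [array([ 507.3, -255.6]), array([194.9, 173.1]), np.float64(83.7)])
top cap (226, np.float64(0.167), [array([560.9, -28.5]), array([30.3, 30.3]), np.float64(89.3)])
top shoulder (503, np.float64(0.123), [array([560.7, -28.9]), array([53.7, 54. ]), np.float64(39.8)])
top bodytop (812, np.float64(0.109), [array([555.2, -33.3]), array([89.8, 75.9]), np.float64(39.9)])
top body (42, np.float64(0.065), [array([533.8, -20. ]), array([95., 44.]), np.float64(78.2)])
top scan head top (2113, np.float64(0.169), [array([528.1, 293. ]), array([ 60.7, 120.2]), np.float64(70.7)])
top scan head (602, np.float64(0.129), [array([528.9, 267.3]), array([126.4,  43.2]), np.float64(2.2)])
top scan foot (979, np.float64(0.014), [array([531.7, 262.3]), array([232.7, 202.7]), np.float64(0.3)])
top tray (910, np.float64(0.021), [array([ 509.4, -256.9]), array([190.8, 170.2]), np.float64(83.7)])
```

The scene picture shows the bottle at about (320,235), the scanner at (455,250), the tray at (248,210), and the can, jar and dish at (226,255), (268,285) and (328,320). In the top picture the lip is at about (338,284), towards the robot and to its right. The scanner window at (175,285) faces right.

Bottle axis is about (0.5605, -0.0285), with the lip pointing at -140°. The scanner head is at (0.528, 0.2937), with its window facing -109.6°.

```bash
cat >> h.py <<'E'
def delta(x,y,z,yaw=None):
    "shift mm in present tool axes, state, yaw difference (anticlockwise +, deg)"
    o=bot.get_obs(); r=R.from_quat(o["tool_rot"]); X=r.as_matrix()[:,0]; w=np.degrees(np.arctan2(X[1],X[0]))
    print("t",round(o["clock"],2),"p",np.round(o["eef_pos"],4),"yaw",round(w,1),"tiltz",np.round(r.as_matrix()[:,2],3),"q",np.round(np.degrees(o["joint_pos"]),1),"F",np.round(o["ft_force"],1),"grip",np.round(o["grip_width"],4),round(o["grasp_force"],1))
    print("shift",np.round(r.inv().apply(np.array([x,y,z])-o["eef_pos"])*1000,1), None if yaw is None else ("turn acw",round((yaw-w+180)%360-180,1)))
E
python3 -m creep '[[[45,-21,0],[0,0,0]],[[45,-21,0],[0,0,0]],[[45,-21,0],[0,0,0]],[[45,-21,0],[0,0,0]],[[45,-21,0],[0,0,0]],[[45,-21,0],[0,0,0]],[[45,-21,0],[0,0,0]],[[45,-21,0],[0,0,0]],[[45,-21,0],[0,0,-0.1]],[[0,0,0],[0,0,-0.18]],[[0,0,0],[0,0,-0.18]],[[0,0,0],[0,0,-0.18]]]' 85
python3 -c "
from h import *
delta(.5605,-.0285,.231,210)"
```

```text
clock: 2.7
eef_pos: [0.4985, -0.1107, 0.2312]
tool_rot: [0.857, 0.515, -0.0, -0.0]
ft_force: [-0.1, -0.5, 0.2]
grip_width: 0.0854
grasp_force: 0.0
t 2.7 p [ 0.4985 -0.1107  0.2312] yaw 62.0 tiltz [-0.  0. -1.] q [-12.5  15.    1.9  76.9  -0.  105.5] F [-0.1 -0.5  0.2] grip 0.0854 0.0
shift [101.6  16.2   0.2] ('turn acw', np.float64(148.0))
```

```bash
python3 -m creep '[[[34,5.5,0],[0,0,0]],[[34,5.5,0],[0,0,0]],[[33.5,5,0],[0,0,0]],[[0,0,0],[0,0,-0.184]],[[0,0,0],[0,0,-0.184]],[[0,0,0],[0,0,-0.184]],[[0,0,0],[0,0,-0.184]],[[0,0,0],[0,0,-0.184]],[[0,0,0],[0,0,-0.184]],[[0,0,0],[0,0,-0.184]],[[0,0,0],[0,0,-0.184]],[[0,0,0],[0,0,-0.184]]]' 
python3 -m creep '[[[0,0,0],[0,0,-0.184]],[[0,0,0],[0,0,-0.184]],[[0,0,0],[0,0,-0.184]],[[0,0,0],[0,0,-0.184]],[[0,0,0],[0,0,-0.184]],[[0,0,0],[0,0,0]]]' >/dev/null
python3 - <<'E'
from h import *
delta(.5605,-.0285,.133,210)
o=bot.get_obs(); c=vision.camera("wrist"); cv2.imwrite("pics/w1.png",c["image"])
v,u=np.nonzero(c["z_map"]>0); z=c["z_map"][v,u]
p=(np.linalg.inv(c["K"])@np.stack([u,v,np.ones_like(u)]).astype(float))*z
p=(c["tool_from_camera"]@np.vstack([p,np.ones(p.shape[1])]))[:3]
P=(R.from_quat(o["tool_rot"]).apply(p.T)+o["eef_pos"])
for z0,z1 in ((.16,.175),(.115,.127),(.103,.113)):
    m=(abs(P[:,2]-(z0+z1)/2)<(z1-z0)/2)&(np.hypot(P[:,0]-.56,P[:,1]+.028)<.075)
    if m.sum()>5: print(z0,m.sum(),P[m,2].mean(),cv2.minAreaRect((P[m,:2]*1000).astype(np.float32)))
E
```

```text
clock: 4.2
eef_pos: [0.5607, -0.0292, 0.2312]
tool_rot: [0.2, 0.98, -0.0, -0.0]
ft_force: [0.3, 1.1, 0.3]
grip_width: 0.0851
grasp_force: 0.0
t 4.95 p [ 0.5607 -0.0293  0.2312] yaw -150.9 tiltz [-0.  0. -1.] q [ -3.   20.9  10.   79.2   0.  -32.1] F [0.5 0.3 0.2] grip 0.085 0.0
shift [-0.2  0.8 98.2] ('turn acw', np.float64(0.9))
0.16 2222 0.1671817353870614 ((560.5159912109375, -29.28565216064453), (31.239669799804688, 30.784225463867188), 28.470674514770508)
0.115 3175 0.12284979915330281 ((560.6456298828125, -29.387889862060547), (54.170433044433594, 54.032779693603516), 39.61205291748047)
0.103 5129 0.10921063969636385 ((555.307373046875, -33.732276916503906), (89.96841430664062, 76.13955688476562), 39.662960052490234)
```

View pics/w1.png

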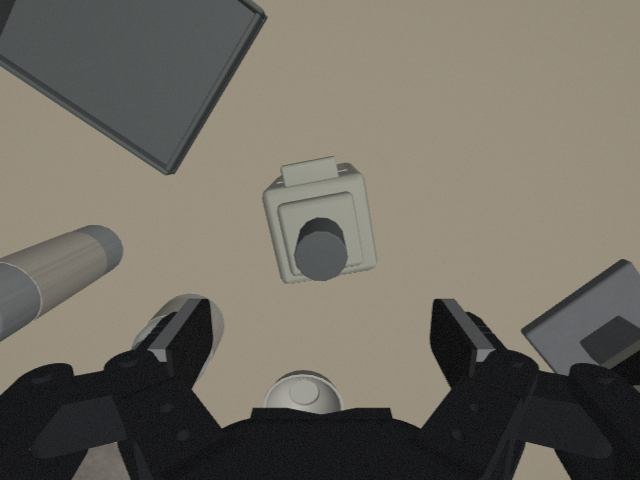

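Wrist view: the bottle's cap is at (321,250), centred between the fingers, and the lip is at (310,172). The axis is at (0.5606, -0.0293), less than 1 mm from the tool axis. I'll descend and grip.

```bash
python3 -m creep '[[[0,0,25],[0,0,0]],[[0,0,25],[0,0,0]],[[0,0,20],[0,0,0]],[[0,0,16],[0,0,0]],[[0,0,12],[0,0,0]],[[0,0,0],[0,0,0]]]'
python3 -m creep '[[[0,0,0],[0,0,0]],[[0,0,0],[0,0,0]],[[0,0,0],[0,0,0]],[[0,0,0],[0,0,0]],[[0,0,0],[0,0,0]],[[0,0,0],[0,0,0]],[[0,0,0],[0,0,0]],[[0,0,0],[0,0,0]]]' 20
```

```text
clock: 5.75
eef_pos: [0.56, -0.0292, 0.1324]
tool_rot: [-0.252, 0.968, 0.0, -0.001]
ft_force: [0.1, 0.1, -0.5]
grip_width: 0.0849
grasp_force: 0.0
clock: 6.75
eef_pos: [0.5616, -0.0293, 0.1342]
tool_rot: [-0.252, 0.968, -0.0, 0.001]
ft_force: [1.0, -0.6, 5.0]
grip_width: 0.0306
grasp_force: 60.0
```

```bash
python3 -m creep '[[[0,0,-5],[0,0,0]],[[0,0,-15],[0,0,0]],[[0,0,-20],[0,0,0]],[[0,0,-20],[0,0,0]],[[0,0,-10],[0,0,0]],[[0,15,0],[0,0,0]],[[0,28,0],[0,0,0]],[[0,35,0],[0,0,0]],[[0,35,0],[0,0,0]],[[-1,35,0],[0,0,0]],[[-1,26,0],[0,0,0]],[[0,12,0],[0,0,0]]]'
python3 -m creep '[[[0,0,0],[0,0,0.08]],[[0,0,0],[0,0,0.14]],[[0,0,0],[0,0,0.17]],[[0,0,0],[0,0,0.18]],[[0,0,0],[0,0,0.18]],[[0,0,0],[0,0,0.18]],[[0,0,0],[0,0,0.18]],[[0,0,0],[0,0,0.18]],[[0,0,0],[0,0,0.18]],[[0,0,0],[0,0,0.18]],[[0,0,0],[0,0,0.18]],[[0,0,0],[0,0,0.18]]]' >/dev/null
python3 -m creep '[[[0,0,0],[0,0,0.18]],[[0,0,0],[0,0,0.18]],[[0,0,0],[0,0,0.16]],[[0,0,0],[0,0,0.08]],[[0,0,0],[0,0,0]],[[0,0,0],[0,0,0]]]' 
cat > m.py <<'E'
from h import *
delta(.4717,.1352,.204,60)
for n in ("top","scene"):
    c=vision.camera(n); cv2.imwrite(f"pics/{n}_m.png",c["image"]); P,_=cloud(c)
    for a,b in ((.185,.1965),(.171,.183),(.06,.165)):
        m=(P[:,2]>a)&(P[:,2]<b)&(np.hypot(P[:,0]-.4717,P[:,1]-.1352)<.075)
        if m.sum()>5: print(n,a,m.sum(),np.round(P[m,2].mean(),4),np.round(P[m,2].min(),4),cv2.minAreaRect((P[m,:2]*1000).astype(np.float32)))
    m=(P[:,2]>.16)&(P[:,2]<.18)&(np.hypot(P[:,0]-.528,P[:,1]-.2937)<.08)
    print("head",m.sum(),cv2.minAreaRect((P[m,:2]*1000).astype(np.float32)))
E
python3 m.py
```

```text
clock: 8.25
eef_pos: [0.4697, 0.1354, 0.2024]
tool_rot: [-0.253, 0.967, 0.0, -0.001]
ft_force: [0.2, 0.5, -4.2]
grip_width: 0.0305
grasp_force: 60.0
clock: 10.5
eef_pos: [0.4714, 0.1339, 0.203]
tool_rot: [0.867, 0.498, -0.0, -0.0]
ft_force: [0.4, -0.1, -3.5]
grip_width: 0.0307
grasp_force: 60.1
t 10.5 p [0.4714 0.1339 0.203 ] yaw 59.7 tiltz [-0.001 -0.    -1.   ] q [ 15.9  13.5  -4.3  72.2  -0.  136.1] F [ 0.4 -0.1 -3.5] grip 0.0307 60.1
shift [ 1.3 -0.4 -1. ] ('turn acw', np.float64(0.3))
top 0.185 155 0.1911 0.1854 ((465.8166198730469, 112.534423828125), (17.318973541259766, 55.433677673339844), 85.23287963867188)
top 0.171 373 0.1779 0.1713 ((479.7541198730469, 114.56356811523438), (99.36039733886719, 56.468894958496094), 21.48689842224121)
top 0.06 176 0.1285 0.0778 ((481.5514221191406, 109.86073303222656), (100.00125885009766, 48.37102127075195), 23.076862335205078)
head 1246 ((542.09521484375, 288.0850524902344), (60.62016677856445, 90.4158706665039), 70.48149871826172)
scene 0.185 278 0.1923 0.185 ((471.28167724609375, 136.0369873046875), (55.12201690673828, 57.72127151489258), 71.17611694335938)
scene 0.171 465 0.1786 0.171 ((474.20452880859375, 143.397216796875), (88.68111419677734, 76.8727035522461), 70.61015319824219)
scene 0.06 848 0.1209 0.0702 ((494.58135986328125, 145.3551788330078), (52.51768493652344, 101.32357025146484), 22.038063049316406)
head 1215 ((528.1660766601562, 294.2259216308594), (59.8828239440918, 123.21435546875), 70.43429565429688)
```

```bash
python3 -m creep '[[[0,0,0],[0,0,0]],[[0,0,0],[0,0,0]],[[0,0,0],[0,0,0]],[[0,0,0],[0,0,0]],[[0,0,0],[0,0,0]],[[0,0,0],[0,0,0]],[[0,0,0],[0,0,0]],[[0,0,0],[0,0,0]]]'; python3 -c "
import cv2;i=cv2.imread('pics/scene_m.png');cv2.imwrite('pics/crop1.png',cv2.resize(i[100:320,300:520],None,fx=2.5,fy=2.5))"
```

```text
clock: 11.6
eef_pos: [0.4716, 0.134, 0.2033]
tool_rot: [0.867, 0.498, -0.0, -0.0]
ft_force: [0.8, -0.4, -3.8]
grip_width: 0.0305
grasp_force: 60.0
```

View pics/crop1.png

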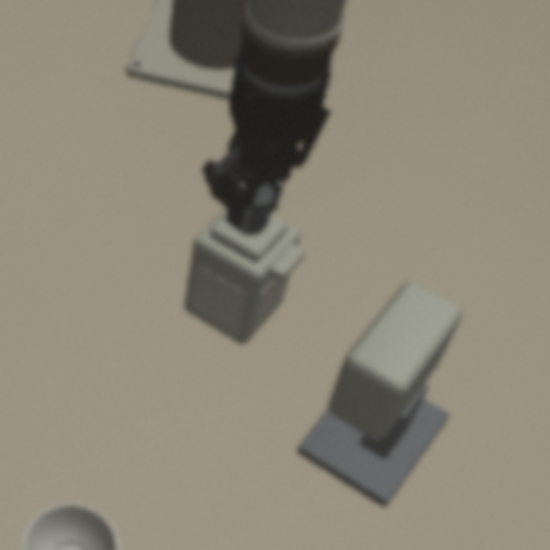

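The lip, at (288,255) in the crop, faces the scanner head at (400,340) squarely. The first side has been held for over 1 s, so next come the quarter turns.

```bash
python3 -m creep '[[[0,0,0],[0,0,-0.08]],[[0,0,0],[0,0,-0.13]],[[0,0,0],[0,0,-0.16]],[[0,0,0],[0,0,-0.16]],[[0,0,0],[0,0,-0.16]],[[0,0,0],[0,0,-0.16]],[[0,0,0],[0,0,-0.16]],[[0,0,0],[0,0,-0.16]],[[0,0,0],[0,0,-0.16]],[[0,0,0],[0,0,-0.16]],[[0,0,0],[0,0,-0.081]],[[0,0,0],[0,0,0]]]' >/dev/null
python3 -m creep '[[[0,0,0],[0,0,0]],[[0,0,0],[0,0,0]]]' >/dev/null
python3 m.py | grep -v top
```

```text
t 13.35 p [0.4716 0.134  0.2033] yaw 149.7 tiltz [-0.  0. -1.] q [15.9 13.5 -4.3 72.2  0.  46.2] F [-1.2 -0.5 -3.5] grip 0.0306 60.1
shift [ 0.5  1.1 -0.7] ('turn acw', np.float64(-89.7))
head 1246 ((542.4147338867188, 287.9545593261719), (60.231590270996094, 89.97581481933594), 71.65025329589844)
scene 0.185 272 0.1924 0.185 ((471.2644348144531, 136.0454559326172), (54.440216064453125, 54.536685943603516), 71.09610748291016)
scene 0.171 385 0.1787 0.1711 ((465.0892639160156, 139.97113037109375), (76.068603515625, 91.96751403808594), 69.25164031982422)
scene 0.06 894 0.1227 0.072 ((494.80316162109375, 145.830322265625), (53.00334930419922, 101.39900970458984), 22.795642852783203)
head 1217 ((529.3417358398438, 293.9689025878906), (59.85938262939453, 120.89726257324219), 70.42446899414062)
```

```bash
python3 -m creep '[[[0,0,0],[0,0,0]],[[0,0,0],[0,0,0]],[[0,0,0],[0,0,0]],[[0,0,0],[0,0,0]],[[0,0,0],[0,0,0]],[[0,0,0],[0,0,0]],[[0,0,0],[0,0,0]],[[0,0,0],[0,0,0]]]' >/dev/null
python3 -m creep '[[[0,0,0],[0,0,-0.08]],[[0,0,0],[0,0,-0.13]],[[0,0,0],[0,0,-0.16]],[[0,0,0],[0,0,-0.16]],[[0,0,0],[0,0,-0.16]],[[0,0,0],[0,0,-0.16]],[[0,0,0],[0,0,-0.16]],[[0,0,0],[0,0,-0.16]],[[0,0,0],[0,0,-0.16]],[[0,0,0],[0,0,-0.16]],[[0,0,0],[0,0,-0.081]],[[0,0,0],[0,0,0]]]'
python3 -m creep '[[[0,0,0],[0,0,0]],[[0,0,0],[0,0,0]],[[0,0,0],[0,0,0]],[[0,0,0],[0,0,0]],[[0,0,0],[0,0,0]],[[0,0,0],[0,0,0]],[[0,0,0],[0,0,0]],[[0,0,0],[0,0,0]],[[0,0,0],[0,0,0]],[[0,0,0],[0,0,0]],[[0,0,0],[0,0,0]]]' >/dev/null
python3 -m creep '[[[0,0,0],[0,0,-0.08]],[[0,0,0],[0,0,-0.13]],[[0,0,0],[0,0,-0.16]],[[0,0,0],[0,0,-0.16]],[[0,0,0],[0,0,-0.16]],[[0,0,0],[0,0,-0.16]],[[0,0,0],[0,0,-0.16]],[[0,0,0],[0,0,-0.16]],[[0,0,0],[0,0,-0.16]],[[0,0,0],[0,0,-0.16]],[[0,0,0],[0,0,-0.081]],[[0,0,0],[0,0,0]]]' >/dev/null
python3 -m creep '[[[0,0,0],[0,0,0]],[[0,0,0],[0,0,0]]]' >/dev/null
python3 m.py | grep -v top
python3 -m creep '[[[0,0,0],[0,0,0]],[[0,0,0],[0,0,0]],[[0,0,0],[0,0,0]],[[0,0,0],[0,0,0]],[[0,0,0],[0,0,0]],[[0,0,0],[0,0,0]],[[0,0,0],[0,0,0]],[[0,0,0],[0,0,0]]]' >/dev/null
python3 -c "
from h import *
delta(.509,-.257,.204,-30)"
```

```text
clock: 15.95
eef_pos: [0.4716, 0.134, 0.2033]
tool_rot: [-0.497, 0.868, -0.0, -0.0]
ft_force: [-1.1, -0.3, -2.4]
grip_width: 0.0305
grasp_force: 60.1
t 19.07 p [0.4717 0.134  0.2033] yaw -30.3 tiltz [ 0.  0. -1.] q [  15.9   13.5   -4.3   72.2   -0.  -133.8] F [-0.  -0.7 -3.2] grip 0.0307 60.1
shift [-0.5 -1.  -0.7] ('turn acw', np.float64(90.3))
head 1247 ((542.5906982421875, 288.09552001953125), (61.1826057434082, 89.7088851928711), 71.668701171875)
scene 0.185 269 0.1923 0.1852 ((473.2989501953125, 135.0962371826172), (54.05694580078125, 51.88610076904297), 71.14402770996094)
scene 0.171 439 0.179 0.1712 ((479.89208984375, 134.09674072265625), (74.2049331665039, 88.59423828125), 69.3238754272461)
scene 0.06 837 0.1202 0.0716 ((495.328369140625, 145.04896545410156), (53.89133834838867, 101.21382141113281), 21.95416259765625)
head 1225 ((528.5367431640625, 294.2365417480469), (59.94303894042969, 121.09738159179688), 70.33152770996094)
t 20.18 p [0.4716 0.134  0.2033] yaw -30.3 tiltz [ 0. -0. -1.] q [  15.9   13.5   -4.3   72.2   -0.  -133.9] F [-0.6  0.2 -3. ] grip 0.0308 60.1
shift [229.4 318.9  -0.7] ('turn acw', np.float64(0.3))
```

```bash
python3 -m creep '[[[0,0,0],[0,0,0.08]],[[0,0,0],[0,0,0.14]],[[0,0,0],[0,0,0.16]],[[0,0,0],[0,0,0.16]],[[0,0,0],[0,0,0.16]],[[0,0,0],[0,0,0.16]],[[0,0,0],[0,0,0.16]],[[0,0,0],[0,0,0.16]],[[0,0,0],[0,0,0.11]],[[0,0,0],[0,0,0.05]],[[0,0,0],[0,0,0]]]' >/dev/null
python3 -m creep '[[[15,-6,0],[0,0,0]],[[28,-12,0],[0,0,0]],[[35.5,-14.8,0],[0,0,0]],[[35.5,-14.8,0],[0,0,0]],[[35.5,-14.8,0],[0,0,0]],[[35.5,-14.8,0],[0,0,0]],[[35.5,-14.8,0],[0,0,0]],[[35.5,-14.8,0],[0,0,0]],[[35.5,-14.8,0],[0,0,0]],[[35.5,-14.8,0],[0,0,0]],[[24,-10,0],[0,0,0]],[[12,-5,0],[0,0,0]]]' >/dev/null
python3 -m creep '[[[0,0,0],[0,0,0]],[[0,0,0],[0,0,0]]]' >/dev/null
python3 - <<'E'
from h import *
delta(.509,-.257,.138)
c=vision.camera("top"); cv2.imwrite("pics/t3.png",cv2.resize(c["image"][150:360,300:520],None,fx=2.5,fy=2.5))
E
```

```text
t 23.3 p [ 0.5097 -0.2565  0.2032] yaw -107.0 tiltz [-0.     0.001 -1.   ] q [-26.7  22.6   8.4  75.9   0.  -99.7] F [-0.7  0.  -3.8] grip 0.0307 60.1
shift [ 0.7  0.5 65.2] None
```

View pics/t3.png

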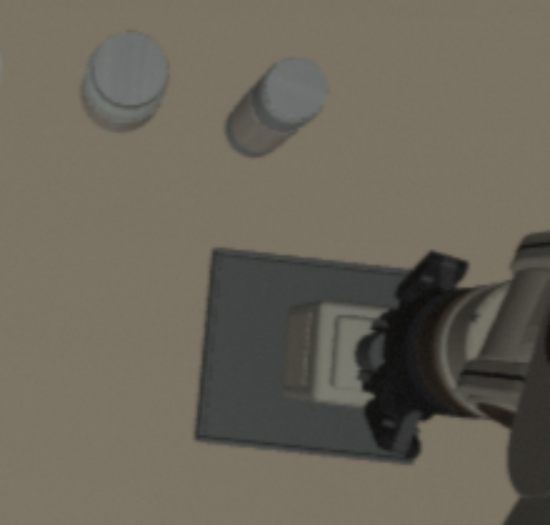

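The bottle hangs over the tray at about (345,350) in the crop, aligned with it, and the bystanders are untouched. I'll lower it gently.

```bash
python3 -m creep '[[[0,0,10],[0,0,0]],[[0,0,15],[0,0,0]],[[0,0,15],[0,0,0]],[[0,0,10],[0,0,0]],[[0,0,6],[0,0,0]],[[0,0,4],[0,0,0]],[[0,0,2],[0,0,0]],[[0,0,0],[0,0,0]],[[0,0,0],[0,0,0]]]'
python3 -m creep '[[[0,0,1],[0,0,0]],[[0,0,0.5],[0,0,0]],[[0,0,0],[0,0,0]]]'
```

```text
clock: 24.48
eef_pos: [0.5102, -0.2575, 0.1417]
tool_rot: [-0.594, 0.804, -0.0, 0.0]
ft_force: [-0.0, 0.4, -3.5]
grip_width: 0.0308
grasp_force: 60.2
clock: 24.85
eef_pos: [0.5099, -0.2574, 0.1398]
tool_rot: [-0.594, 0.804, 0.0, -0.0]
ft_force: [-0.6, -0.1, -3.6]
grip_width: 0.0309
grasp_force: 60.2
```

```bash
python3 -m creep '[[[0,0,0.5],[0,0,0]],[[0,0,0.5],[0,0,0]],[[0,0,0],[0,0,0]],[[0,0,0],[0,0,0]]]' | grep -E 'pos|force'
python3 -m creep '[[[0,0,0.5],[0,0,0]],[[0,0,0],[0,0,0]],[[0,0,0],[0,0,0]]]'| grep -E 'pos|force'
```

```text
eef_pos: [0.51, -0.2575, 0.1392]
ft_force: [-1.7, -0.3, 0.5]
grasp_force: 60.4
eef_pos: [0.51, -0.2575, 0.1392]
ft_force: [-3.1, 0.7, 5.4]
grasp_force: 61.0
```

```bash
python3 -m creep '[[[0,0,0],[0,0,0]],[[0,0,0],[0,0,0]],[[0,0,0],[0,0,0]],[[0,0,0],[0,0,0]],[[0,0,0],[0,0,0]],[[0,0,0],[0,0,0]]]' 80
python3 -m creep '[[[0,0,-10],[0,0,0]],[[0,0,-20],[0,0,0]],[[0,0,-30],[0,0,0]],[[0,0,-30],[0,0,0]],[[0,0,-30],[0,0,0]],[[0,0,-20],[0,0,0]],[[0,0,0],[0,0,0]],[[0,0,0],[0,0,0]]]'
python3 - <<'E'
from h import *
c=vision.camera("wrist"); cv2.imwrite("pics/w9.png",c["image"])
c=vision.camera("scene"); cv2.imwrite("pics/s9.png",cv2.resize(c["image"][120:360,180:500],None,fx=2.4,fy=2.4))
for q in ("spray_can","jar","dish","scanner","tray","bottle"):
    for r in vision.place_of(c,q)[:2]: print(q,np.round(r["score"],2),np.round(on_plane(c,r["position"],0),3))
E
```

```text
clock: 26.48
eef_pos: [0.51, -0.2574, 0.1383]
tool_rot: [-0.594, 0.804, 0.0, -0.0]
ft_force: [0.7, 1.2, -0.2]
grip_width: 0.08
grasp_force: 0.0
clock: 27.48
eef_pos: [0.5096, -0.2573, 0.2777]
tool_rot: [-0.594, 0.804, 0.0, -0.0]
ft_force: [0.1, -0.1, -0.6]
grip_width: 0.0798
grasp_force: 0.0
spray_can 0.63 [ 0.713 -0.211  0.   ]
jar 0.7 [ 0.741 -0.093  0.   ]
jar 0.61 [ 0.413 -0.287  0.   ]
dish 0.89 [0.76  0.058 0.   ]
scanner 0.94 [0.531 0.296 0.   ]
tray 0.58 [ 0.506 -0.269  0.   ]
bottle 0.9 [ 0.508 -0.276  0.   ]
```

View pics/s9.png

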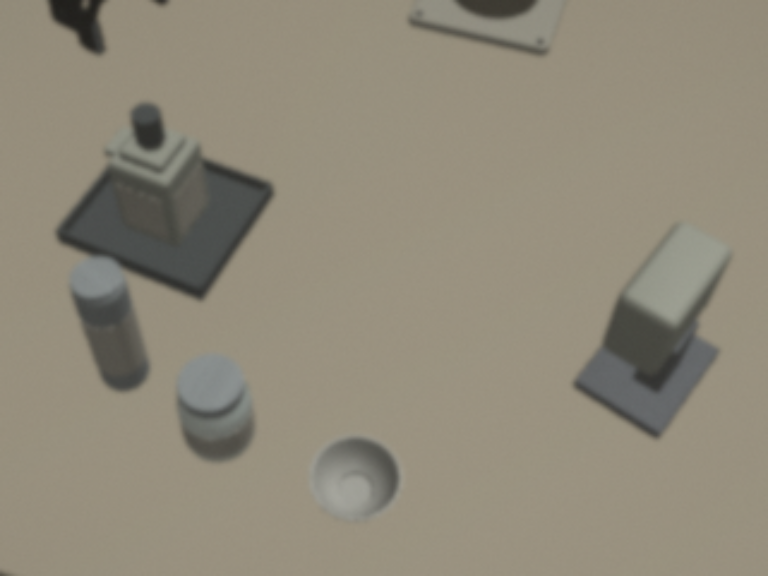

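The bottle stands upright in the tray at (160,185) in the crop. The gripper is clear, and the bystanders and scanner are where they were.

```bash
python3 -c "
from h import *
print(workorder.job_done())"
```

```text
the job is handed in; nothing more can be done
None
```

The job is handed in at about 28 s: all four sides were shown to the scanner in order, lip side first, each held still for about a second, and the bottle now stands upright and released in the tray with nothing else disturbed.

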